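Index the lid-press turntable to the next ink tub

TASK

Bring the next ink tub under the lid press: pull up the red spring plunger at the first notch, swing the turntable clockwise (seen from above) with it to the next notch, the one in the brass shoe, and let the pin spring fully home there so that the turntable is locked; then let go. The shoe was clamped by hand, so find its notch by eye or by feel: let the pin ride on the quadrant under its own spring and turn gently, never forcing the pin against the quadrant or shoe (keep it under 25 N, about two and a half kilos) and not going on to the third notch. Leave the other things on the table where they are.

Things in the scene. Friction and masses are not known exactly. Their poses are not given: they have to be found in the camera images.
- press_base: fixed lid press: grey foot, blue column with a head (155 mm out on -x, 190 mm tall), dark steel index quadrant. Origin on the table under the turntable's axis, z up. Its x axis points at the first (current) notch. Other notches lie clockwise seen from above: the next one in a brass shoe at 45 +/- 11.5 degrees, clamped by hand so its exact angle is not measured (see or feel it); a third at 90
- quadrant_mid (a point): nominal 45 degree point of the index quadrant, on its top, 130 mm from the axis, 50 mm above the table (NOT the real notch: that is up to 26 mm either way along the arc). The quadrant is a flat arc 26 mm wide, 16 mm thick; the brass shoe is 32 mm wide and level with it within 0.5 mm. Every notch is a radial slot 13 mm wide, sharp-edged, open right through
- turntable (a joint): aluminium turntable, 216 mm disc, top 62 mm above the table, three 48 mm tall ink tubs clamped on it opposite the plunger. Angle in rad: 0 at the first notch, growing CLOCKWISE seen from above; stops at -0.28 and 1.85. Bearing drag about 0.2 N m. A lug carries the plunger at radius 130 mm, so knob and pin travel round with the turntable
- plunger (a joint): spring plunger sliding vertically in the turntable's lug. 0 m: fully down, its 10 mm pin (nose chamfered 1 mm) 12 mm deep in a notch (locked). Stop at 0.020. Above 0.012 the pin is clear; about 0.012 also when it rests on the quadrant. Spring and weight push it down: about 5.5 N at 0, 8.5 N at 0.012, 10 N at 0.018. Let down between notches it rides on the quadrant and snaps into a notch it comes over
- knob_top (a point): centre of the top of the plunger's red, black-ringed knob: upright cylinder, 26 mm diameter, 40 mm tall, 130 mm from the turntable's axis. Its top is 120 mm above the table when fully down. Below it a fixed 26 mm collar on the lug, top 78 mm above the table. The knob does not spin in its lug; it rises with the plunger and travels with the turntable
- hub (a point): point on the turntable's vertical axis, 64 mm above the table
- wrench: bystander: steel wrench 150 mm long lying flat beside the quadrant
- lid_spare: bystander: loose black tub lid, disc 64 mm across, 9 mm thick, origin under its centre
- tub_left: bystander: closed black ink tub with blue band, 90 mm across, 85 mm tall, origin under its centre
- tub_right: bystander: closed black ink tub with red band, 90 mm across, 85 mm tall, origin under its centre
- spatula_blue: bystander: blue ink spatula, 240 mm, lying flat
- spatula_yellow: bystander: yellow ink spatula, 240 mm, lying flat
- cup: bystander: white plastic cup, 66 mm across, 70 mm tall, origin under its centre

How it is judged (in metres and radians):
On the way, in this order (a step that is already met when the one before it is completed fails the run):
1. the plunger is pulled clear while the turntable is still at the first notch (value of joint plunger above 0.0115 m and value of joint turntable below 0.15 rad), for 0.05 s.
2. with the pin out, the turntable has turned clockwise towards the next notch (value of joint plunger above 0.009 m and value of joint turntable above 0.35 rad), for 0.05 s.
3. the pin has sprung fully home in the brass shoe's notch (value of joint plunger below 0.0025 m and value of joint turntable between 0.56 and 1.01 rad), for 0.2 s.
At the end, for the whole second after the job is handed in: The plunger is fully down (within 2.5 mm) in the brass shoe's notch (turntable between 0.56 and 1.01 rad, where the only notch is the shoe's), the turntable is at rest (under 0.03 rad/s), and the seven loose bystanders lie within 25 mm of where they were (all of step 3 and velocity of joint turntable between -0.03 and 0.03 rad/s and distance of each of wrench, lid_spare, tub_left, tub_right, spatula_blue, spatula_yellow, cup from where it was at the start of the episode below 0.025 m); the robot touches nothing.
It fails at once if the pin is pressed against the quadrant or the shoe with more than 25 N (contact force between plunger and press_base above 25 N).
It fails at once if the turntable goes on to the third notch (value of joint turntable above 1.45 rad).
It fails at once if a loose bystander is moved more than 25 mm (distance of any of wrench, lid_spare, tub_left, tub_right, spatula_blue, spatula_yellow, cup from where it was at the start of the episode above 0.025 m).
It also fails if it takes over 48 s, if anything falls off the work surface, if the arm or the gripper's body presses on something with over 40 N, if the wrist force passes 120 N, or if a joint passes its speed limit or range.

ROBOT

A 7-joint arm with a two-finger parallel gripper is mounted at the origin on the work surface. World frame = base frame: x ahead of the robot, y to its left, z up, the work surface at z = 0. Lengths are in mm, angles in rad, forces in N, time in s.
With the tool pointing down it reaches from about 400 to 850 mm from the base axis. Payload 6.9 kg.
Tool frame: the origin (TCP) lies on the mounting face of the last link; the fingertips stand ctrl.nose_length ahead of it and the grasp point (between the pads) lies 155 mm ahead of it (ctrl.nose_length is the distance from the TCP to the fingertips, in mm); z points along the fingers, y is the direction in which the jaws open and shut (so a half turn about z gives the same grasp; the last joint's range is limited). The gripper opens to 85 mm and grips with 20 to 120 N. Pads are 22 mm wide; open, the fingers measure 114 mm over their backs; the gripper's body (76 mm by 85 mm) begins 54 mm behind the grasp point. The pads swing forward as they close: fully open they stand 13 mm farther back than shut.
Start: joints at [0.105, 0.507, -0.238, 1.5, 0.126, 1.149, -0.155], TCP at [624.994, -0.027, 404.675] pointing down, gripper open.
Joint ranges: [-3.08, 3.08], [-0.24, 2.05], [-1.43, 1.35], [0, 2.5], [-1.52, 4.66], [0.17, 1.96], [-2.89, 2.89]. Speed limits (rad/s): [2.39, 2.39, 3.14, 3.14, 3.14, 3.14, 3.14].

INTERFACE

Orientations are given as a rotation vector (axis times angle).
In Python, from rig import ctrl, optics gives the robot as it stands.
- The arm moves only by the tool arm_command, never from a script. Its argument "steps" is a list of rows, each an object of numbers: "wx", "wy", "wz": the turn, a rotation vector about the tool's x, y, z in rad; "tx", "ty", "tz": the shift along the tool's x, y, z in m; "jaw": the opening in per cent of the stroke, from 0 (shut) to 100 (fully open). A call has 1 to 12 rows; each row shifts and turns the commanded pose from where the row before left it, along the tool's axes as they then stand; what a row does not reach is not made up. A row lasts 1/8 s, in which the tool goes at most 62.5 mm and 10.7 degrees, less where a joint would pass 70% of its speed; a pose out of reach is approached as far as the arm can. A call is refused whole if a number of a shift passes 0.0625 or a number of a turn 0.188, either way. A call with a gripper value outside its range is refused whole. The fingers move at their own pace and stop on an object; "force" is the grip in N (left out, the last holds). Time passes only in rows, so rows that do not move let the fingers close. It gives the time, the measured TCP pose, the force and the opening at its end, in the units of the state.
- ctrl.observe(): the state, without advancing time (a new reading comes with each control period).
- optics.read_camera(name): name is "scene" or "side" or "wrist"; returns a dict with "pixels" (420x560x3 uint8, red, green, blue), "mtx" (3x3 intrinsics, pixels), "rvec" (rotation vector, rad) and "tvec" (3), from world to camera coordinates, as OpenCV has them. Camera axes: x right, y down, z forward; pixel columns grow to the right and rows downward; lengths in mm; the calibration is good to about 2 mm. A picture is of the moment at which its call begins. There is no depth.
- ctrl.finish_job(): hands the job in, once; it reports no verdict.
The state is a dict: "clock": time; "joint_positions": joint angles; "qd": joint speeds; "effort": joint torques, N m; "eef_pos": TCP position; "tool_rot": TCP orientation; "contact_force": force on the tool from outside, world axes, zero at the start; "moment": the same for the moment, N m; "gripper_width": finger opening in mm.
Only numpy, scipy, OpenCV 4.12 (cv2) and the standard library are available. Lean on these libraries where they do the work, as an engineer would, in place of code of your own. Each camera call takes 0.05 s, during which the arm holds its last target.

## Working session

There is one attempt and no reset: what is moved stays moved. The work goes in short steps, Python scripts to look and compute and a tool call to move; the robot and the scene stay as the last step left them, time stands still between calls to the robot, and variables do not carry over. Pictures are saved under pics/ and viewed, and the job is handed in when it is done.

Besides the shell and the picture viewer there is one more tool, called after "Call:" as a command line: name --argument value ..., lists and objects as JSON in quotes. arm_command: Moves the arm, as the interface text tells. Its arguments: {"type":"object","properties":{"steps":{"type":"array","items":{"type":"object","properties":{"wx":{"type":"number"},"wy":{"type":"number"},"wz":{"type":"number"},"tx":{"type":"number"},"ty":{"type":"number"},"tz":{"type":"number"},"jaw":{"type":"number"}}}},"force":{"type":"number"}},"required":["steps"]}

```bash
ls; mkdir -p pics
python3 - <<'E'
from rig import ctrl, optics
import cv2
print(ctrl.observe(), ctrl.nose_length)
for n in ("scene","side","wrist"):
    d=optics.read_camera(n); cv2.imwrite(f"pics/{n}0.png",d["pixels"][:,:,::-1]); print(n,d["mtx"].tolist(),d["rvec"],d["tvec"])
E
```

```text
pics
{'clock': 0.0, 'joint_positions': array([ 0.10548273,  0.50830529, -0.23746566,  1.50113885,  0.12573881,
        1.14888424, -0.15479593]), 'qd': array([ 0.00072558, -0.0015043 , -0.00094785, -0.00195404,  0.00062654,
        0.00034892,  0.00042782]), 'effort': array([ 1.19726570e-03, -6.20588279e+01, -2.18696728e+00, -2.49655455e+01,
        1.23123583e-02,  1.21321963e-02,  2.04169703e-05]), 'eef_pos': array([ 6.24804245e+02, -9.47476798e-02,  4.03845498e+02]), 'tool_rot': array([-2.22061458e+00, -2.22062252e+00,  2.04594736e-03]), 'contact_force': array([0.29260833, 0.24670509, 0.80135922]), 'moment': array([-0.01774459, -0.00266287,  0.04001967]), 'gripper_width': 85.14835524161774} 173.4
scene [[413.62202554072405, 0.0, 286.8754214194025], [0.0, 413.62202554072405, 204.64330173072833], [0.0, 0.0, 1.0]] [ 1.41201559  2.2965334  -0.8056404 ] [ 261.98527716 -330.07318776 1525.24322331]
side [[514.4336873792236, 0.0, 285.5067753190047], [0.0, 514.4336873792236, 208.9416753035967], [0.0, 0.0, 1.0]] [ 0.85889016 -2.53830821  1.09458437] [ 410.74898948  317.35548431 1518.04596213]
wrist [[322.3573936600857, 0.0, 279.06695960019096], [0.0, 322.3573936600857, 211.81411228415553], [0.0, 0.0, 1.0]] [-2.83755146e+00  1.55038263e-03  2.85970055e-03] [-624.2362354   -38.975891    379.43882659]
```

View pics/scene0.png

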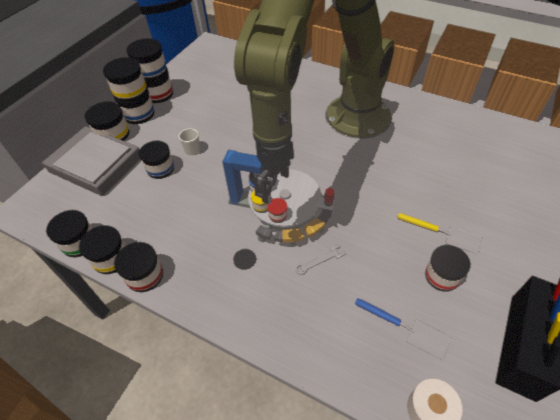

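View pics/side0.png

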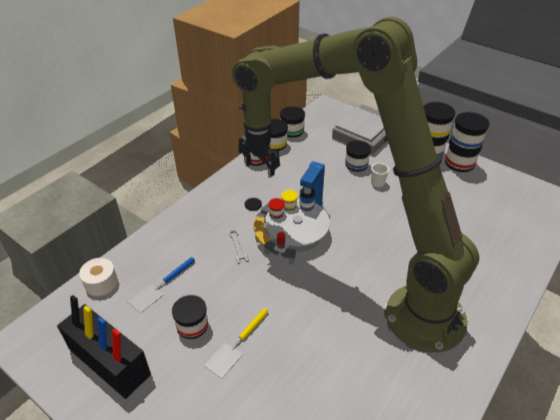

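View pics/wrist0.png

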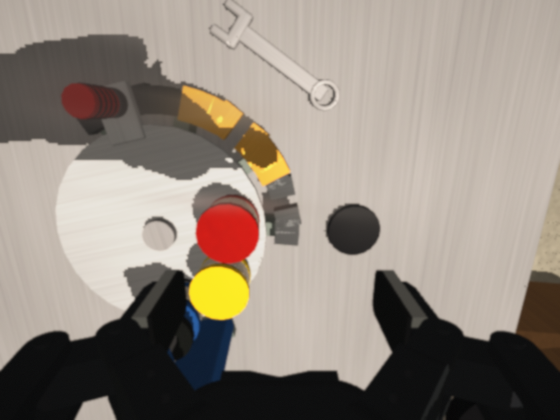

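```bash
cat > h.py <<'E'
import numpy as np, cv2
def ray(d,uv,z):
    R,_=cv2.Rodrigues(np.array(d["rvec"],float)); t=np.array(d["tvec"],float).ravel()
    v=R.T@np.linalg.inv(d["mtx"])@np.array([uv[0],uv[1],1.]); c=-R.T@t
    return c+v*(z-c[2])/v[2]
def proj(d,P):
    return cv2.projectPoints(np.array(P,float).reshape(-1,3),np.array(d["rvec"],float),np.array(d["tvec"],float),d["mtx"],None)[0].reshape(-1,2)
E
python3 - <<'E'
from rig import ctrl, optics
from h import *
d=optics.read_camera("wrist"); im=d["pixels"][:,:,::-1].copy()
cv2.imwrite("pics/w1.png",cv2.resize(im[60:260,40:320],None,fx=2.8,fy=2.8,interpolation=cv2.INTER_CUBIC))
for uv,z in [((80,100),120),((159,233),64),((242,133),50)]: print(uv,ray(d,uv,z))
for n,c in (("scene",(220,140,140,120)),("side",(220,150,130,120))):
    e=optics.read_camera(n); x,y,w,h=c
    cv2.imwrite(f"pics/{n}1.png",cv2.resize(e["pixels"][y:y+h,x:x+w,::-1],None,fx=5,fy=5,interpolation=cv2.INTER_CUBIC))
E
```

```text
(80, 100) [477.03930745  83.31300431 120.        ]
(159, 233) [501.28774142 -43.95384193  64.        ]
(242, 133) [588.39384065  54.84631774  50.        ]
```

View pics/w1.png

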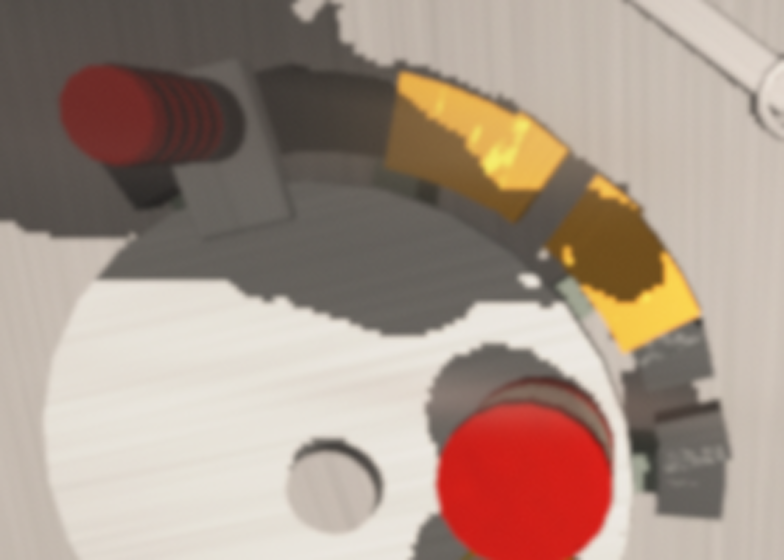

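View pics/scene1.png

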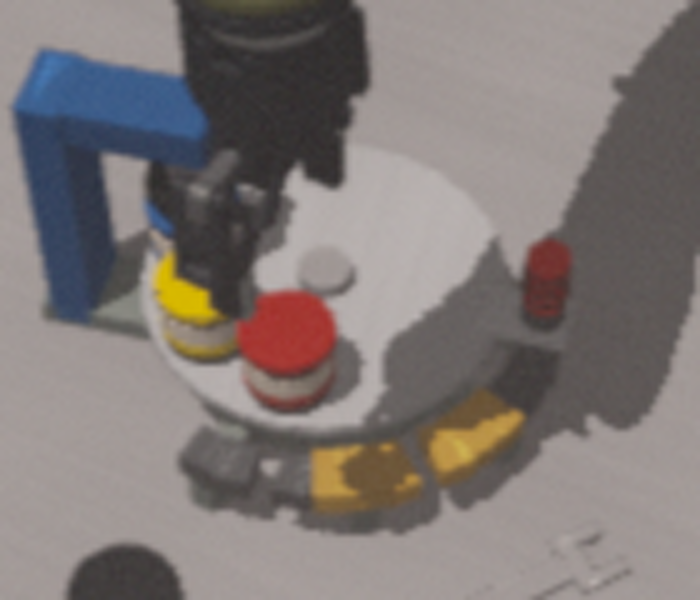

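View pics/side1.png

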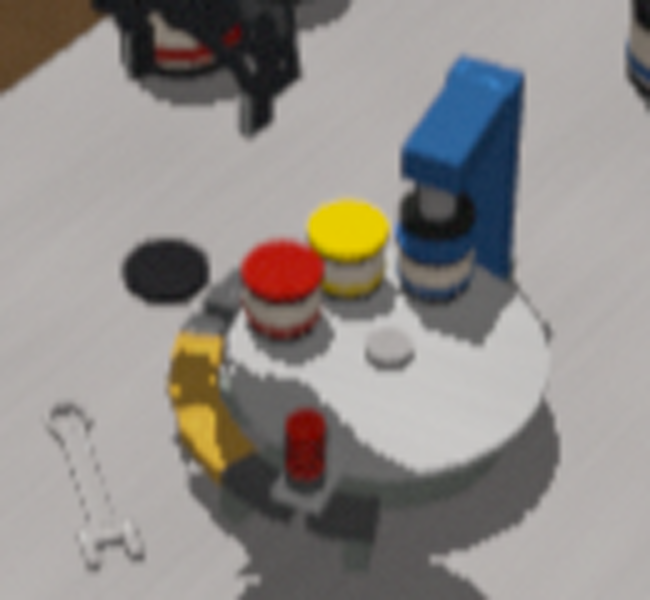

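Call:
arm_command --steps '[{"tx": 0.0167, "ty": -0.0296, "tz": 0.016}, {"tx": 0.0167, "ty": -0.0296, "tz": 0.016}, {"tx": 0.0167, "ty": -0.0296, "tz": 0.016}, {"tx": 0.0167, "ty": -0.0296, "tz": 0.016}, {"tx": 0.0167, "ty": -0.0296, "tz": 0.016}, {"wz": -0.188}, {"wz": 0}]' --force 40

```text
$.steps[0]: bad value
```

Run:
```python
from rig import ctrl, optics
from h import *
s=ctrl.observe(); print(s["eef_pos"],s["tool_rot"],s["contact_force"]); R=cv2.Rodrigues(s["tool_rot"])[0]; print(R.round(3))
d=optics.read_camera("wrist"); im=d["pixels"][:,:,::-1].copy()
g=s["eef_pos"]+R[:,2]*155
print(g, proj(d,[g,[477,83.3,120],[501.3,-44,64]]))
for p in proj(d,[[477,83.3,120],[501.3,-44,64]]): cv2.drawMarker(im,tuple(int(v) for v in p),(255,0,255),0,8)
cv2.imwrite("pics/w2.png",im)
for n,c in (("scene",(220,140,140,120)),("side",(220,150,130,120))):
    e=optics.read_camera(n); x,y,w,h=c; im=e["pixels"][:,:,::-1].copy()
    for p in proj(e,[[477,83.3,120],[501.3,-44,64]]): cv2.drawMarker(im,tuple(int(v+.5) for v in p),(255,0,255),0,4)
    cv2.imwrite(f"pics/{n}2.png",cv2.resize(im[y:y+h,x:x+w],None,fx=5,fy=5,interpolation=cv2.INTER_CUBIC))
```

```text
[ 6.24937585e+02 -4.77612118e-02  4.04370808e+02] [-2.22115110e+00 -2.22108735e+00  7.44476946e-04] [0.01751434 0.85767679 0.21289563]
[[ 0.     1.    -0.001]
 [ 1.    -0.    -0.   ]
 [-0.    -0.001 -1.   ]]
[ 6.24835695e+02 -4.97751166e-02  2.49370841e+02] [[278.79887836 292.36176595]
 [ 79.75696247 100.07327194]
 [158.78500226 232.97864343]]
```

View pics/w2.png

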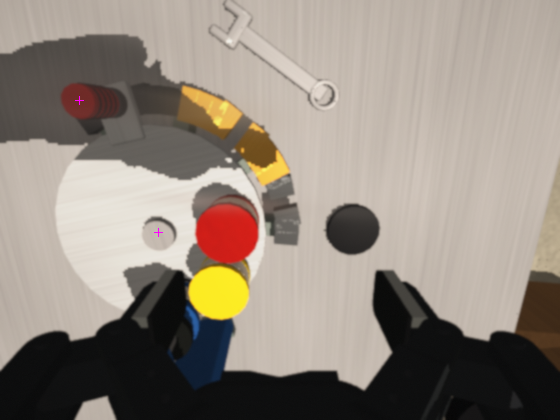

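View pics/side2.png

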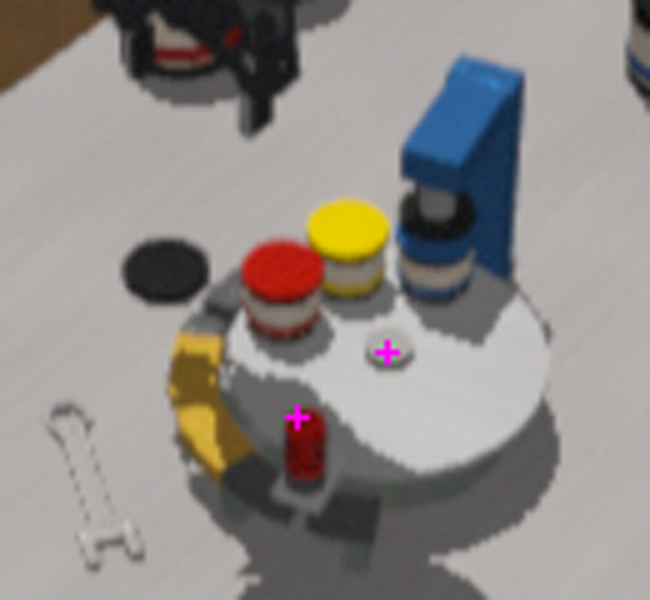

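View pics/scene2.png

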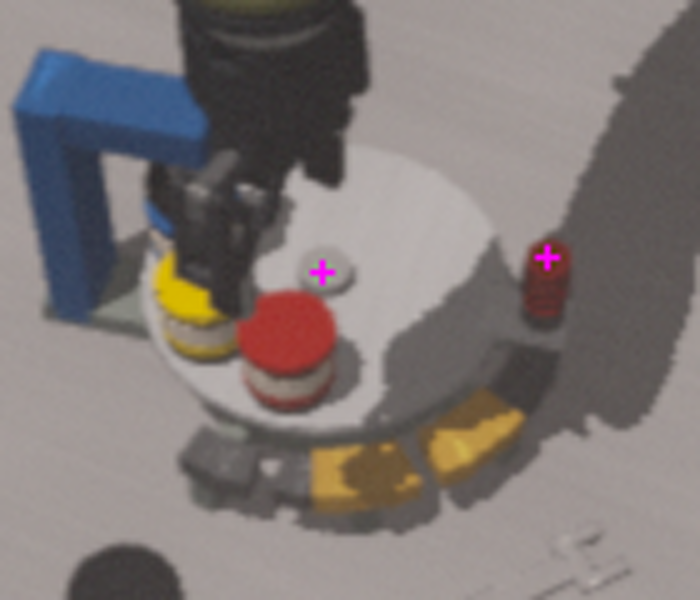

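The first move was refused: `$.steps[0]: bad value`. The robot didn't move. The views agree on the knob at about (477, 83) and the hub at (501, -44). I'll resend with every field given.

Call:
arm_command --steps '[{"wx": 0, "wy": 0, "wz": 0, "tx": 0.0167, "ty": -0.0296, "tz": 0.016, "jaw": 100}, {"wx": 0, "wy": 0, "wz": 0, "tx": 0.0167, "ty": -0.0296, "tz": 0.016, "jaw": 100}, {"wx": 0, "wy": 0, "wz": 0, "tx": 0.0167, "ty": -0.0296, "tz": 0.016, "jaw": 100}, {"wx": 0, "wy": 0, "wz": 0, "tx": 0.0167, "ty": -0.0296, "tz": 0.016, "jaw": 100}, {"wx": 0, "wy": 0, "wz": 0, "tx": 0.0167, "ty": -0.0296, "tz": 0.016, "jaw": 100}, {"wx": 0, "wy": 0, "wz": -0.18, "tx": 0, "ty": 0, "tz": 0, "jaw": 100}, {"wx": 0, "wy": 0, "wz": 0, "tx": 0, "ty": 0, "tz": 0, "jaw": 100}]' --force 40

```text
clock: 1.32
eef_pos: [477.0, 83.6, 324.9]
tool_rot: [2.013, 2.411, 0.001]
contact_force: [0.4, 0.6, -0.4]
gripper_width: 85.4
```

Run:
```python
from rig import ctrl, optics
from h import *
s=ctrl.observe(); R=cv2.Rodrigues(s["tool_rot"])[0]; print(s["eef_pos"],R.round(3))
d=optics.read_camera("wrist"); im=d["pixels"][:,:,::-1].copy()
print(proj(d,[[477,83.3,120],[501.3,-44,64]]))
for p in proj(d,[[477,83.3,120],[501.3,-44,64]]): cv2.drawMarker(im,tuple(int(v) for v in p),(255,0,255),0,8)
cv2.imwrite("pics/w3.png",im)
for n,c in (("scene",(220,140,140,120)),("side",(220,150,130,120))):
    e=optics.read_camera(n); x,y,w,h=c; im=e["pixels"][:,:,::-1].copy()
    cv2.imwrite(f"pics/{n}3.png",cv2.resize(im[y:y+h,x:x+w],None,fx=5,fy=5,interpolation=cv2.INTER_CUBIC))
```

```text
[477.01536009  83.59519136 324.87418203] [[-0.179  0.984  0.   ]
 [ 0.984  0.179  0.   ]
 [ 0.     0.    -1.   ]]
[[278.97401096 246.9037056 ]
 [280.54507806 358.22538125]]
```

View pics/w3.png

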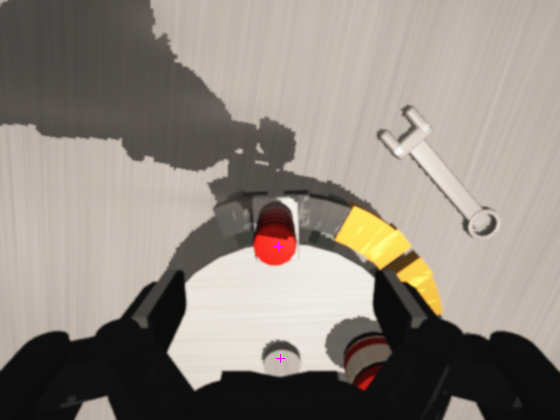

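View pics/scene3.png

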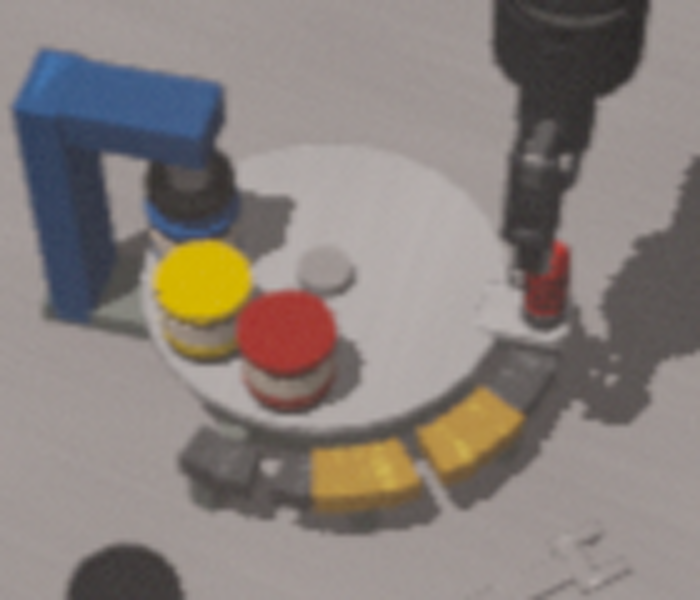

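Knob top is at pixel (276, 245) against a predicted (279, 247), so the offset is about 1.5 mm along -tool y. I'll descend, close and check.

Call:
arm_command --steps '[{"wx": 0, "wy": 0, "wz": 0, "tx": 0, "ty": -0.0015, "tz": 0.022, "jaw": 100}, {"wx": 0, "wy": 0, "wz": 0, "tx": 0, "ty": 0, "tz": 0.022, "jaw": 100}, {"wx": 0, "wy": 0, "wz": 0, "tx": 0, "ty": 0, "tz": 0.022, "jaw": 100}, {"wx": 0, "wy": 0, "wz": 0, "tx": 0, "ty": 0, "tz": 0, "jaw": 80}, {"wx": 0, "wy": 0, "wz": 0, "tx": 0, "ty": 0, "tz": 0, "jaw": 50}, {"wx": 0, "wy": 0, "wz": 0, "tx": 0, "ty": 0, "tz": 0, "jaw": 45}, {"wx": 0, "wy": 0, "wz": 0, "tx": 0, "ty": 0, "tz": 0, "jaw": 45}]' --force 40

```text
clock: 2.35
eef_pos: [475.7, 83.2, 259.3]
tool_rot: [2.013, 2.411, 0.001]
contact_force: [0.0, 0.9, -0.5]
gripper_width: 38.7
```

Run:
```python
from rig import ctrl, optics
from h import *
s=ctrl.observe(); print(s["eef_pos"],s["contact_force"],s["gripper_width"])
d=optics.read_camera("wrist"); cv2.imwrite("pics/w4.png",d["pixels"][:,:,::-1])
e=optics.read_camera("scene"); n=ray(e,(305,232),50); print(n); v=n[:2]-[501.3,-44]; print(np.hypot(*v), 100.8-np.degrees(np.arctan2(v[1],v[0])))
x,y,w,h=220,140,140,120; a=cv2.resize(e["pixels"][y:y+h,x:x+w,::-1],None,fx=5,fy=5)
cv2.imwrite("pics/s4.png",a)
```

```text
[475.72377056  83.21673509 259.33874423] [ 0.04789798  0.94463109 -0.52800229] 38.74884237641268
[587.49075338  64.45659609  50.        ]
138.5340362591441 49.27426175158515
```

View pics/w4.png

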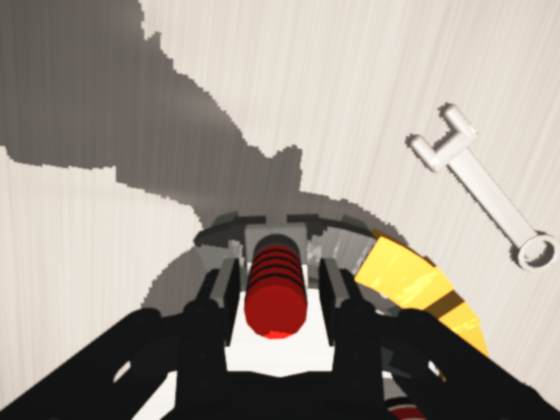

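View pics/s4.png

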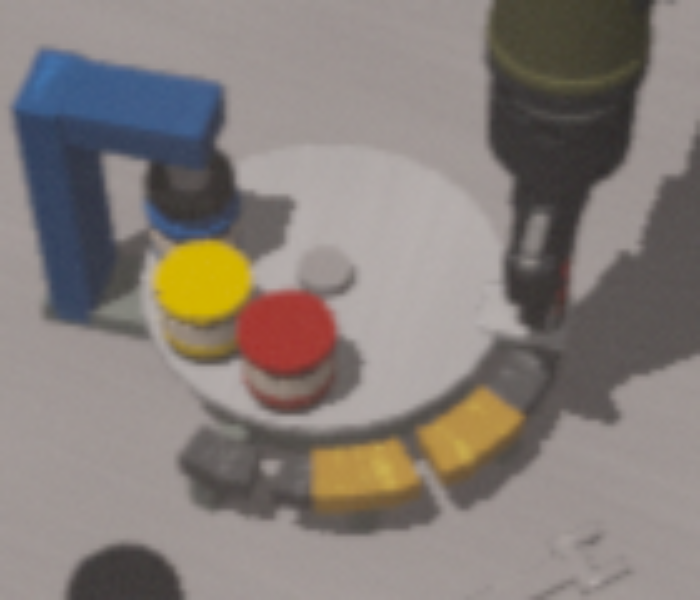

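Call:
arm_command --steps '[{"wx": 0, "wy": 0, "wz": 0, "tx": 0, "ty": -0.002, "tz": 0.001, "jaw": 45}, {"wx": 0, "wy": 0, "wz": 0, "tx": 0, "ty": 0, "tz": 0, "jaw": 35}, {"wx": 0, "wy": 0, "wz": 0, "tx": 0, "ty": 0, "tz": 0, "jaw": 28}, {"wx": 0, "wy": 0, "wz": 0, "tx": 0, "ty": 0, "tz": 0, "jaw": 24}, {"wx": 0, "wy": 0, "wz": 0, "tx": 0, "ty": 0, "tz": 0, "jaw": 20}, {"wx": 0, "wy": 0, "wz": 0, "tx": 0, "ty": 0, "tz": 0, "jaw": 15}]' --force 20

```text
clock: 3.2
eef_pos: [473.6, 82.9, 257.8]
tool_rot: [2.013, 2.412, 0.0]
contact_force: [-0.7, 1.2, 2.3]
gripper_width: 25.6
```

Gripped at 25.6 mm with almost no side load. Next I'll firm the grip and lift.

Call:
arm_command --steps '[{"wx": 0, "wy": 0, "wz": 0, "tx": 0, "ty": 0, "tz": 0, "jaw": 10}, {"wx": 0, "wy": 0, "wz": 0, "tx": 0, "ty": 0, "tz": -0.004, "jaw": 10}, {"wx": 0, "wy": 0, "wz": 0, "tx": 0, "ty": 0, "tz": -0.004, "jaw": 10}, {"wx": 0, "wy": 0, "wz": 0, "tx": 0, "ty": 0, "tz": -0.004, "jaw": 10}, {"wx": 0, "wy": 0, "wz": 0, "tx": 0, "ty": 0, "tz": -0.004, "jaw": 10}, {"wx": 0, "wy": 0, "wz": 0, "tx": 0, "ty": 0, "tz": 0, "jaw": 10}]' --force 50

```text
clock: 3.95
eef_pos: [473.4, 82.8, 273.8]
tool_rot: [-2.013, -2.412, 0.0]
contact_force: [2.5, 0.8, -9.1]
gripper_width: 24.6
```

Run:
```python
from rig import ctrl, optics
from h import *
s=ctrl.observe(); print(s["eef_pos"],s["contact_force"],s["gripper_width"])
d=optics.read_camera("wrist"); cv2.imwrite("pics/w5.png",d["pixels"][:,:,::-1])
```

```text
[473.39757065  82.78617037 273.78298145] [ 2.54223002  0.77782507 -9.10245962] 24.573725854691688
```

View pics/w5.png

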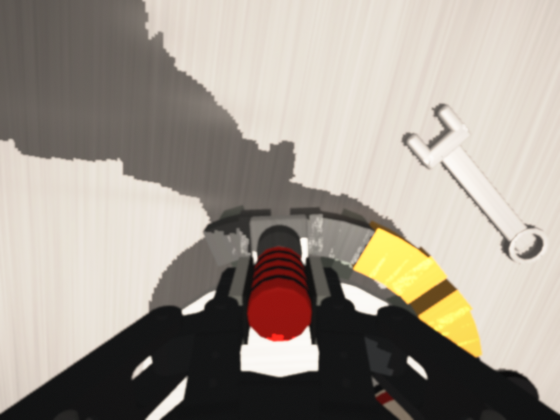

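Call:
arm_command --steps '[{"wx": 0, "wy": 0, "wz": 0.07, "tx": -0.0001, "ty": 0.0091, "tz": 0, "jaw": 10}, {"wx": 0, "wy": 0, "wz": 0.07, "tx": -0.0001, "ty": 0.0091, "tz": 0, "jaw": 10}, {"wx": 0, "wy": 0, "wz": 0.07, "tx": -0.0001, "ty": 0.0091, "tz": 0, "jaw": 10}, {"wx": 0, "wy": 0, "wz": 0, "tx": 0, "ty": 0, "tz": 0, "jaw": 10}]'

```text
clock: 4.5
eef_pos: [500.7, 86.0, 273.3]
tool_rot: [-2.253, -2.188, 0.0]
contact_force: [1.3, 2.0, -9.9]
gripper_width: 24.7
```

Run:
```python
from rig import ctrl, optics
from h import *
s=ctrl.observe(); print(s["eef_pos"],s["contact_force"],s["moment"],s["gripper_width"])
v=s["eef_pos"][:2]-[501.3,-44]; print(np.hypot(*v),np.degrees(np.arctan2(v[1],v[0]))); R=cv2.Rodrigues(s["tool_rot"])[0];print(np.degrees(np.arctan2(R[1,1],R[0,1])))
d=optics.read_camera("wrist"); cv2.imwrite("pics/w6.png",d["pixels"][:,:,::-1])
```

```text
[500.70187806  85.97500066 273.34462977] [ 1.26552883  2.03827302 -9.86993233] [ 0.46612361 -0.33650428 -0.00960218] 24.719229204187663
129.97637687741397 90.26366316972694
-1.6898690545682202
```

View pics/w6.png

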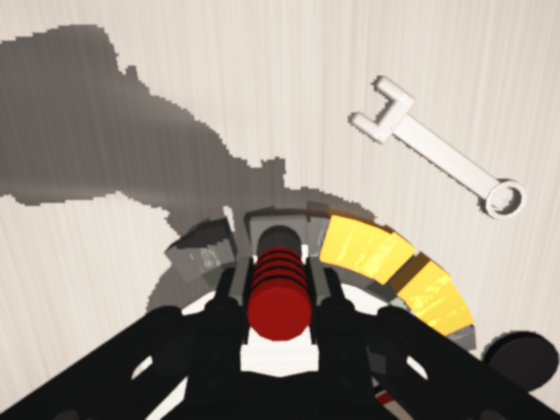

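Call:
arm_command --steps '[{"wx": 0, "wy": 0, "wz": 0.07, "tx": -0.0001, "ty": 0.0091, "tz": 0, "jaw": 10}, {"wx": 0, "wy": 0, "wz": 0.07, "tx": -0.0001, "ty": 0.0091, "tz": 0, "jaw": 10}, {"wx": 0, "wy": 0, "wz": 0.07, "tx": -0.0001, "ty": 0.0091, "tz": 0, "jaw": 10}, {"wx": 0, "wy": 0, "wz": 0.07, "tx": -0.0001, "ty": 0.0091, "tz": 0, "jaw": 10}, {"wx": 0, "wy": 0, "wz": 0.07, "tx": -0.0001, "ty": 0.0091, "tz": 0, "jaw": 10}, {"wx": 0, "wy": 0, "wz": 0.07, "tx": -0.0001, "ty": 0.0091, "tz": 0, "jaw": 10}, {"wx": 0, "wy": 0, "wz": 0, "tx": 0, "ty": 0, "tz": 0, "jaw": 10}]'

```text
clock: 5.42
eef_pos: [553.8, 75.1, 273.5]
tool_rot: [-2.659, -1.671, -0.002]
contact_force: [2.2, 5.2, -9.4]
gripper_width: 24.9
```

Run:
```python
from rig import ctrl, optics
from h import *
s=ctrl.observe(); print(s["eef_pos"],s["contact_force"],s["moment"],s["gripper_width"])
v=s["eef_pos"][:2]-[501.3,-44]; print(np.hypot(*v),np.degrees(np.arctan2(v[1],v[0]))); R=cv2.Rodrigues(s["tool_rot"])[0];print(np.degrees(np.arctan2(R[1,1],R[0,1])))
d=optics.read_camera("wrist"); im=d["pixels"][:,:,::-1].copy()
cv2.imwrite("pics/w7.png",cv2.resize(im[180:380,180:460],None,fx=2.8,fy=2.8,interpolation=cv2.INTER_CUBIC))
for a in range(46,62,2):
    print(a,proj(d,[[501.3+130*np.cos(np.radians(a)),-44+130*np.sin(np.radians(a)),50]]))
```

```text
[553.76107497  75.10880089 273.54361115] [ 2.15437843  5.22295155 -9.38616596] [ 0.87202382 -0.5777062  -0.1179749 ] 24.854839365977757
130.15018569241337 66.2290676640271
-25.714578112815488
46 [[348.4782576  245.09070656]]
48 [[341.88452777 243.16441647]]
50 [[335.1846455 241.4500115]]
52 [[328.39067193 239.95179164]]
54 [[321.51501042 238.67353945]]
56 [[314.57036376 237.61849971]]
58 [[307.56968914 236.78936172]]
60 [[300.52615118 236.18824456]]
```

View pics/w7.png

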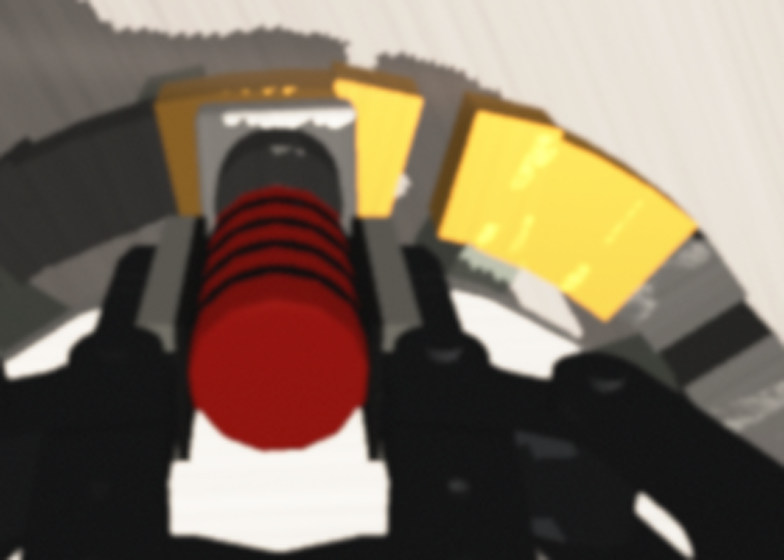

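The slot midline crosses the 130 mm circle at about azimuth 50.7°, and the knob is at 66.2°. I'll go 8° nearer, then ease the pin down onto the brass.

Call:
arm_command --steps '[{"wx": 0, "wy": 0, "wz": 0.07, "tx": 0.0002, "ty": 0.0091, "tz": 0, "jaw": 10}, {"wx": 0, "wy": 0, "wz": 0.07, "tx": 0.0002, "ty": 0.0091, "tz": 0, "jaw": 10}, {"wx": 0, "wy": 0, "wz": 0, "tx": 0, "ty": 0, "tz": 0.001, "jaw": 10}, {"wx": 0, "wy": 0, "wz": 0, "tx": 0, "ty": 0, "tz": 0.001, "jaw": 10}, {"wx": 0, "wy": 0, "wz": 0, "tx": 0, "ty": 0, "tz": 0, "jaw": 10}]' --force 30

```text
clock: 6.1
eef_pos: [569.8, 66.8, 271.6]
tool_rot: [-2.769, -1.482, -0.002]
contact_force: [3.2, 4.8, -9.6]
gripper_width: 24.6
```

```bash
cat > look.py <<'E'
import sys
from rig import ctrl, optics
from h import *
s=ctrl.observe(); print(s["clock"],s["eef_pos"],s["contact_force"],s["gripper_width"])
v=s["eef_pos"][:2]-[501.3,-44]; print(np.hypot(*v),np.degrees(np.arctan2(v[1],v[0])))
R=cv2.Rodrigues(s["tool_rot"])[0];print(np.degrees(np.arctan2(R[1,1],R[0,1])),"force in tool",R.T@s["contact_force"])
d=optics.read_camera("wrist"); im=d["pixels"][:,:,::-1].copy()
cv2.imwrite(sys.argv[1],cv2.resize(im[180:380,180:460],None,fx=2.8,fy=2.8,interpolation=cv2.INTER_CUBIC))
E
python3 look.py pics/w8.png
```

```text
6.1 [569.8081196   66.84248038 271.6237728 ] [ 3.18479193  4.84258607 -9.55872114] 24.627420046773185
130.3050954802017 58.28114190883947
-33.66842536105525 force in tool [ 5.77938973 -0.0300912   9.56872187]
```

View pics/w8.png

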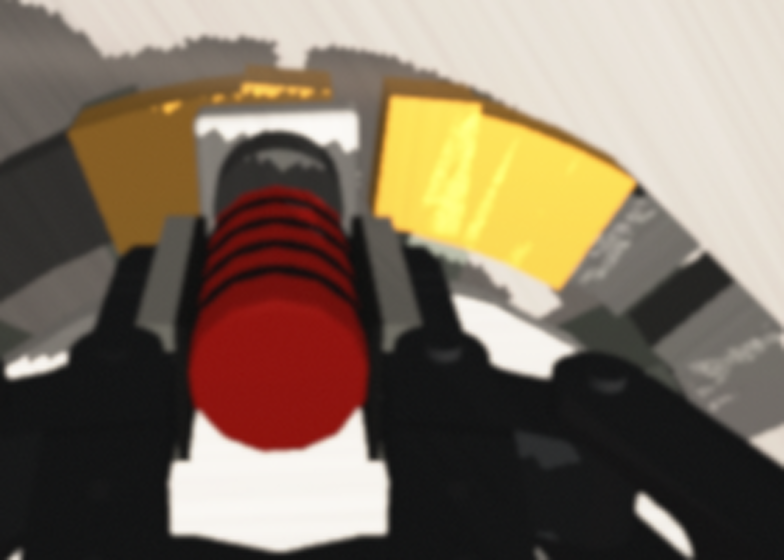

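Slot centre is about 77 px, roughly 18 mm or 7.8°, ahead of the pin, so plain brass is below it. Lowering gently.

Call:
arm_command --steps '[{"wx": 0, "wy": 0, "wz": 0, "tx": 0, "ty": 0, "tz": 0.0005, "jaw": 10}, {"wx": 0, "wy": 0, "wz": 0, "tx": 0, "ty": 0, "tz": 0.0005, "jaw": 10}, {"wx": 0, "wy": 0, "wz": 0, "tx": 0, "ty": 0, "tz": 0, "jaw": 10}]' --force 20

```text
clock: 6.52
eef_pos: [569.8, 66.9, 270.7]
tool_rot: [-2.769, -1.482, -0.002]
contact_force: [2.6, 3.7, -9.0]
gripper_width: 25.0
```

Call:
arm_command --steps '[{"wx": 0, "wy": 0, "wz": 0, "tx": 0, "ty": 0, "tz": 0.0004, "jaw": 10}, {"wx": 0, "wy": 0, "wz": 0, "tx": 0, "ty": 0, "tz": 0, "jaw": 10}]'

```text
clock: 6.78
eef_pos: [569.8, 66.9, 270.4]
tool_rot: [-2.769, -1.482, -0.002]
contact_force: [3.0, 4.7, -8.1]
gripper_width: 24.7
```

Call:
arm_command --steps '[{"wx": 0, "wy": 0, "wz": 0, "tx": 0, "ty": 0, "tz": 0.0004, "jaw": 10}, {"wx": 0, "wy": 0, "wz": 0, "tx": 0, "ty": 0, "tz": 0, "jaw": 10}]'

```text
clock: 7.02
eef_pos: [569.8, 66.8, 270.3]
tool_rot: [-2.769, -1.482, -0.002]
contact_force: [1.7, 6.0, -5.6]
gripper_width: 24.9
```

Call:
arm_command --steps '[{"wx": 0, "wy": 0, "wz": 0, "tx": 0, "ty": 0, "tz": 0.0003, "jaw": 10}, {"wx": 0, "wy": 0, "wz": 0, "tx": 0, "ty": 0, "tz": 0, "jaw": 10}, {"wx": 0, "wy": 0, "wz": 0, "tx": 0, "ty": 0, "tz": 0, "jaw": 34}, {"wx": 0, "wy": 0, "wz": 0, "tx": 0, "ty": 0, "tz": 0, "jaw": 36}, {"wx": 0, "wy": 0, "wz": 0, "tx": 0, "ty": 0, "tz": 0, "jaw": 36}]'

```text
clock: 7.65
eef_pos: [569.9, 65.3, 269.9]
tool_rot: [2.771, 1.479, 0.0]
contact_force: [0.1, 0.0, 0.1]
gripper_width: 30.6
```

```bash
python3 look.py pics/w9.png
```

```text
7.65 [569.89511098  65.29800163 269.86387583] [0.10608805 0.04156413 0.051412  ] 30.6228422073288
129.04008063139298 57.88773656112098
-33.822535738953405 force in tool [ 0.09357053  0.06502448 -0.05139862]
```

View pics/w9.png

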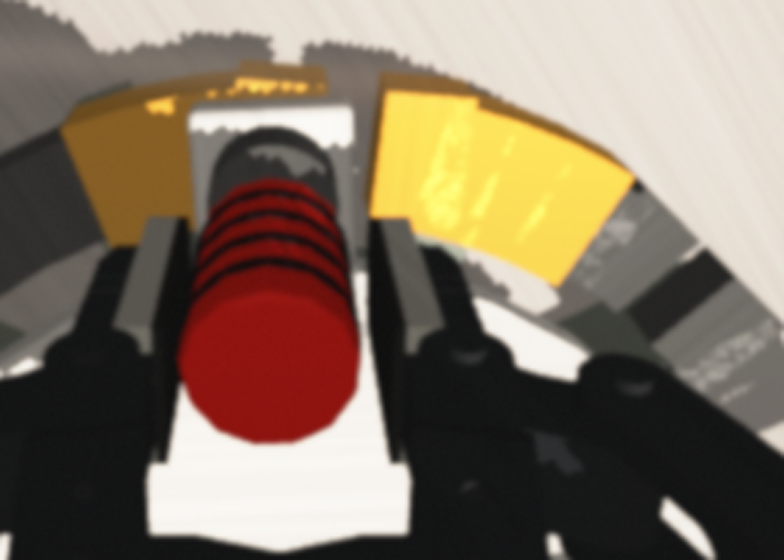

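Call:
arm_command --steps '[{"wx": 0, "wy": 0, "wz": 0.012, "tx": 0, "ty": 0.0015, "tz": 0, "jaw": 36}, {"wx": 0, "wy": 0, "wz": 0.012, "tx": 0, "ty": 0.0015, "tz": 0, "jaw": 36}, {"wx": 0, "wy": 0, "wz": 0.012, "tx": 0, "ty": 0.0015, "tz": 0, "jaw": 36}, {"wx": 0, "wy": 0, "wz": 0.012, "tx": 0, "ty": 0.0015, "tz": 0, "jaw": 36}, {"wx": 0, "wy": 0, "wz": 0.012, "tx": 0, "ty": 0.0015, "tz": 0, "jaw": 36}, {"wx": 0, "wy": 0, "wz": 0.012, "tx": 0, "ty": 0.0015, "tz": 0, "jaw": 36}]'

```text
clock: 8.45
eef_pos: [575.4, 62.0, 269.3]
tool_rot: [-2.819, -1.379, 0.006]
contact_force: [-7.6, 3.6, 6.1]
gripper_width: 30.9
```

```bash
python3 look.py pics/w10.png
```

```text
8.45 [575.40775403  61.95216727 269.33191822] [-7.59672292  3.63752689  6.12388775] 30.851652271530323
129.29741280329108 55.02931241535684
-37.8840018073373 force in tool [-1.80699719 -8.25963078 -6.07923208]
```

View pics/w10.png

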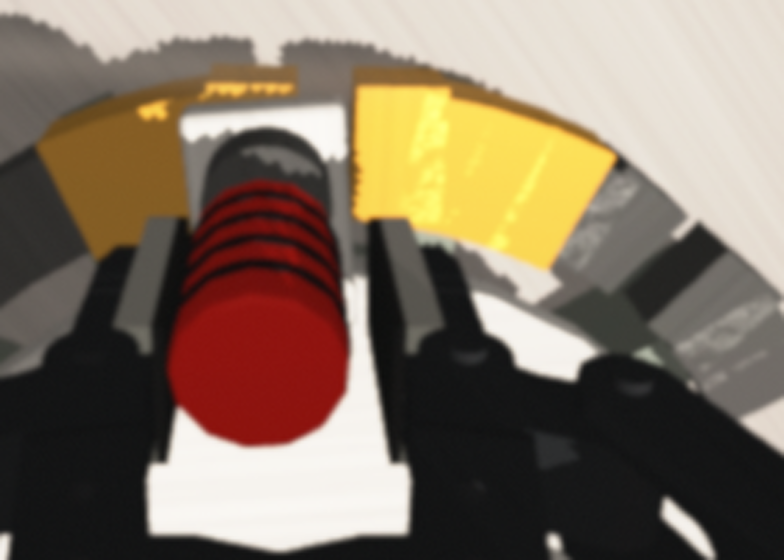

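Pushing at about 8 N, but the pad is also dragging the knob down by about 6 N. I'll back off, relieve that, and continue.

Call:
arm_command --steps '[{"wx": 0, "wy": 0, "wz": 0, "tx": 0, "ty": -0.0015, "tz": -0.0012, "jaw": 36}, {"wx": 0, "wy": 0, "wz": 0, "tx": 0, "ty": 0, "tz": 0, "jaw": 36}, {"wx": 0, "wy": 0, "wz": 0.012, "tx": 0, "ty": 0.0015, "tz": 0, "jaw": 36}, {"wx": 0, "wy": 0, "wz": 0.012, "tx": 0, "ty": 0.0015, "tz": 0, "jaw": 36}, {"wx": 0, "wy": 0, "wz": 0.012, "tx": 0, "ty": 0.0015, "tz": 0, "jaw": 36}, {"wx": 0, "wy": 0, "wz": 0.012, "tx": 0, "ty": 0.0015, "tz": 0, "jaw": 36}]'

```text
clock: 9.25
eef_pos: [580.0, 58.6, 270.3]
tool_rot: [-2.853, -1.31, 0.003]
contact_force: [-5.7, 3.8, -0.1]
gripper_width: 30.5
```

```bash
python3 look.py pics/w11.png
```

```text
9.25 [579.98925847  58.55470346 270.28756444] [-5.68928545  3.78527641 -0.05836508] 30.502981829273576
129.26510202567874 52.50131278536322
-40.66160971661957 force in tool [-0.83560732 -6.78200607  0.07646638]
```

View pics/w11.png

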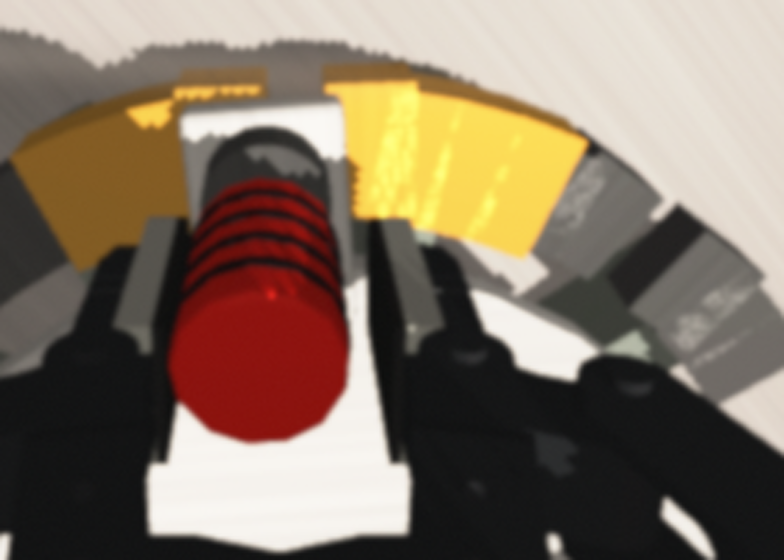

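Call:
arm_command --steps '[{"wx": 0, "wy": 0, "wz": 0.01, "tx": 0, "ty": 0.0013, "tz": 0, "jaw": 36}, {"wx": 0, "wy": 0, "wz": 0.01, "tx": 0, "ty": 0.0013, "tz": 0, "jaw": 36}, {"wx": 0, "wy": 0, "wz": 0.01, "tx": 0, "ty": 0.0013, "tz": 0, "jaw": 36}]'

```text
clock: 9.68
eef_pos: [583.4, 55.6, 270.3]
tool_rot: [-2.874, -1.268, 0.001]
contact_force: [-1.8, 0.9, -2.0]
gripper_width: 30.7
```

```bash
python3 look.py pics/w12.png
```

```text
9.675 [583.43369868  55.61278593 270.26713424] [-1.75245939  0.935532   -2.00941694] 30.660550392909535
129.10713217884148 50.493406495850714
-42.39344966990521 force in tool [-0.48970936 -1.92264809  2.01188954]
```

View pics/w12.png

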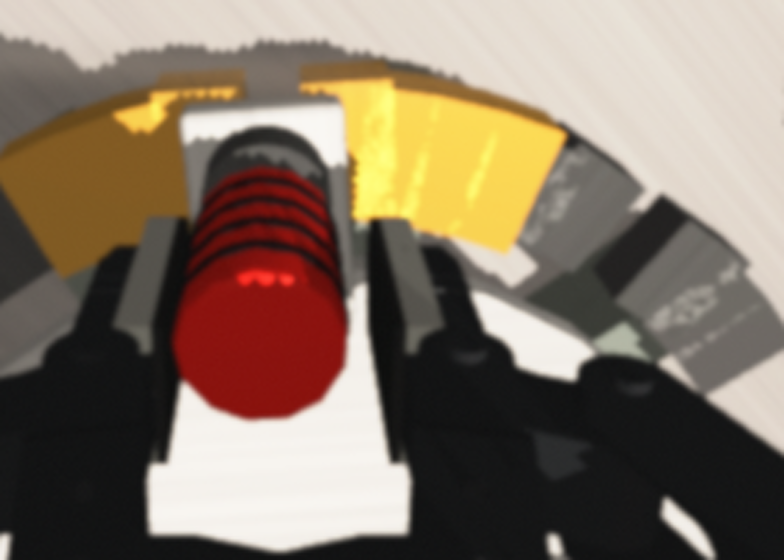

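The knob's top edge has moved from row 440 to 418, so the pin is dropping into the slot. I'll take the pad off it to let it settle.

Call:
arm_command --steps '[{"wx": 0, "wy": 0, "wz": 0, "tx": 0, "ty": -0.0012, "tz": 0, "jaw": 36}, {"wx": 0, "wy": 0, "wz": 0, "tx": 0, "ty": 0, "tz": 0, "jaw": 36}]'

```text
clock: 9.98
eef_pos: [583.2, 55.5, 271.2]
tool_rot: [2.874, 1.267, 0.002]
contact_force: [-0.1, 0.5, 0.3]
gripper_width: 30.6
```

```bash
python3 look.py pics/w13.png
```

```text
9.975 [583.23525203  55.47499338 271.16940595] [-0.06702349  0.4890246   0.29088746] 30.63780280863236
128.8745895563609 50.522505825010526
-42.42764894812348 force in tool [ 0.31596446 -0.37895647 -0.29122359]
```

View pics/w13.png

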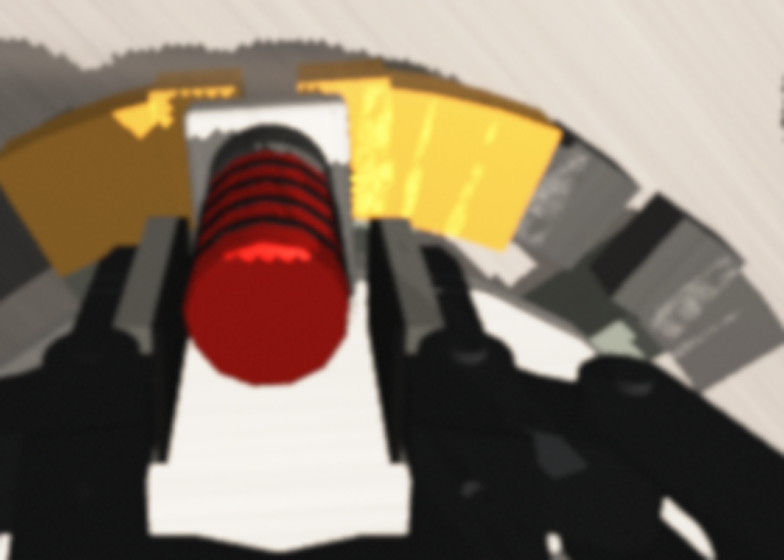

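The knob is now right down on the collar. Opening and withdrawing upward.

Call:
arm_command --steps '[{"wx": 0, "wy": 0, "wz": 0, "tx": 0, "ty": 0, "tz": 0, "jaw": 60}, {"wx": 0, "wy": 0, "wz": 0, "tx": 0, "ty": 0, "tz": 0, "jaw": 70}, {"wx": 0, "wy": 0, "wz": 0, "tx": 0, "ty": 0, "tz": -0.01, "jaw": 70}, {"wx": 0, "wy": 0, "wz": 0, "tx": 0, "ty": 0, "tz": -0.03, "jaw": 70}, {"wx": 0, "wy": 0, "wz": 0, "tx": 0, "ty": 0, "tz": -0.03, "jaw": 70}, {"wx": 0, "wy": 0, "wz": 0, "tx": 0, "ty": 0, "tz": -0.03, "jaw": 70}, {"wx": 0, "wy": 0, "wz": 0, "tx": 0, "ty": 0, "tz": 0, "jaw": 70}]'

```text
clock: 10.9
eef_pos: [583.3, 55.9, 373.9]
tool_rot: [2.873, 1.267, 0.008]
contact_force: [0.8, -0.1, -0.6]
gripper_width: 59.6
```

```bash
python3 look.py pics/w14.png
python3 - <<'E'
from rig import optics
from h import *
d=optics.read_camera("wrist"); cv2.imwrite("pics/w15.png",d["pixels"][:,:,::-1])
ims=[]
for n,c in (("scene",(220,140,140,120)),("side",(220,150,130,120))):
    e=optics.read_camera(n); x,y,w,h=c
    im=e["pixels"][:,:,::-1].copy(); ims.append(cv2.resize(im[y:y+h,x:x+w],(400,360),interpolation=cv2.INTER_CUBIC))
    # knob top: red mask centroid vs predictions for plunger 0 and 12 mm
    a=np.radians(50.7)
    print(n,[proj(e,[[501.3+130*np.cos(a),-44+130*np.sin(a),z]]).round(1).tolist() for z in (120,132)])
    np.save(f"/tmp/{n}.npy",im)
    full=cv2.imread(f"pics/{n}0.png"); print("changed px far", )
cv2.imwrite("pics/both.png",np.hstack(ims))
a=cv2.imread("pics/scene0.png");b=np.load("/tmp/scene.npy")
cv2.imwrite("pics/cmp.png",b)
E
```

```text
10.9 [583.3125052   55.94943808 373.91311893] [ 0.83519669 -0.14982365 -0.56094481] 59.57952637888874
129.29014340711052 50.62975438337163
-42.40733532402119 force in tool [0.45029441 0.71572541 0.56535988]
scene [[[303.4, 214.9]], [[303.5, 212.2]]]
changed px far
side [[[258.4, 213.9]], [[258.3, 211.2]]]
changed px far
```

View pics/w15.png

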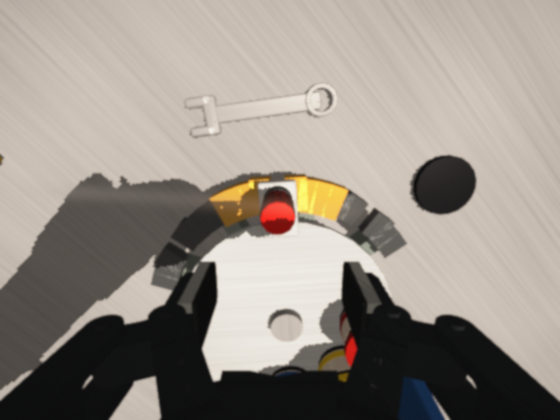

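View pics/both.png

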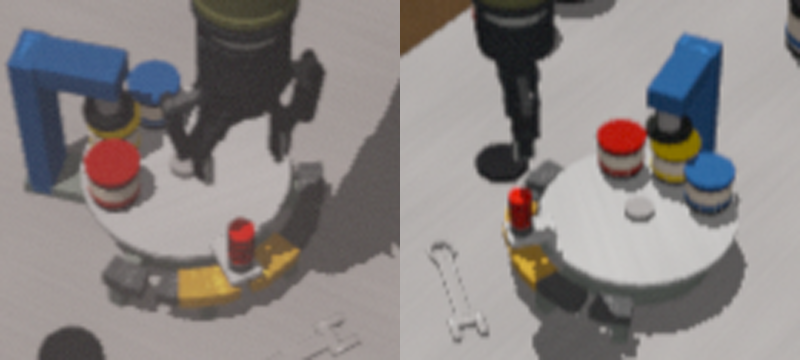

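View pics/cmp.png

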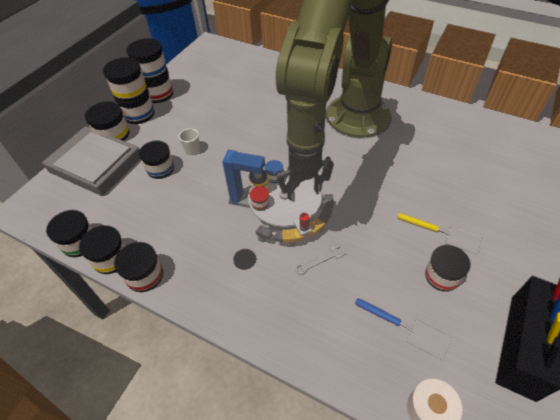

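Run:
```python
from rig import optics
from h import *
d=optics.read_camera("wrist"); im=d["pixels"]
a=np.radians(50.7)
for z in (120,124,132): print(z,proj(d,[[501.3+130*np.cos(a),-44+130*np.sin(a),z]]), "diam px",322.36*26/(373.9+25-z))
m=cv2.cvtColor(im,cv2.COLOR_RGB2HSV); red=(((m[...,0]<8)|(m[...,0]>172))&(m[...,1]>150)&(m[...,2]>60)).astype(np.uint8); red[:,330:]=0; red[:150]=0
ys,xs=np.nonzero(red); print(xs.min(),xs.max(),ys.min(),ys.max())
cv2.imwrite("pics/k.png",cv2.resize(im[160:250,230:330,::-1],None,fx=6,fy=6,interpolation=cv2.INTER_CUBIC))
```

```text
120 [[279.14340709 219.50210542]] diam px 30.051487988526357
124 [[279.13592248 221.33892342]] diam px 30.488759548926886
132 [[279.12017268 225.20412695]] diam px 31.402622705133012
261 295 190 232
```

View pics/k.png

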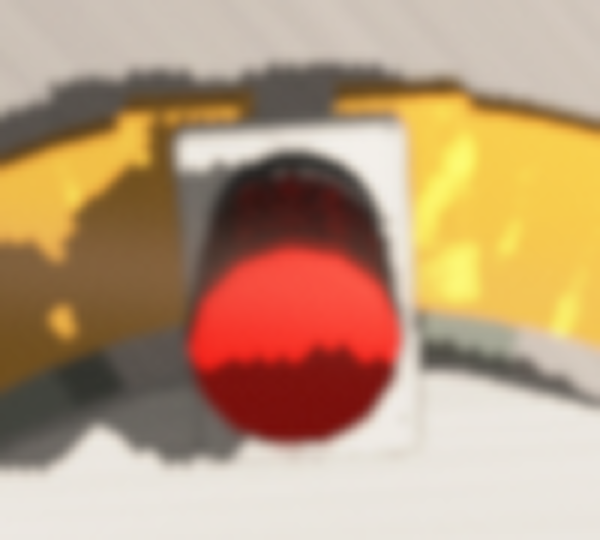

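The knob-top disc is centred at row 217. The prediction is 219.5 with the plunger fully down and 225 with it riding on the quadrant, so the pin is home. Handing in.

```bash
python3 -c "
from rig import ctrl
s=ctrl.observe();print(s['clock'],s['contact_force']);print(ctrl.finish_job())"
```

```text
11.15 [-0.32322274 -0.31588325  0.201648  ]
the job is handed in; nothing more can be done
None
```

The turntable is at the brass shoe's notch with the pin sprung home, and the yellow tub now sits under the press. I handed the job in at 11.15 s of the 48 s allowed; it reported no verdict.

**What I did:**
1. I gripped the knob and lifted the plunger about 16 mm at the first notch.
2. I swung the turntable clockwise and eased the pin onto the brass about 8° short of the slot.
3. I let go of the knob and nudged it with one pad until the pin snapped in. I then opened the jaws and withdrew upward.

**What the last checks showed:**
- **Pin:** The knob top is at image row 217, against a predicted 219.5 fully down and 225 riding on the quadrant. The difference from fully down is within the camera calibration.
- **Turntable angle:** The camera views put the shoe's notch at 49–50° from the first notch. The arm's own positions gave about 51–52°, a disagreement of about 2°. All of these lie inside the shoe's range of 32–58°.
- **Forces:** I saw no more than about 8 N of side push from the pad. It briefly also dragged the knob down by about 6 N, so I backed off and relieved it; the pin load was then roughly 15 N by my estimate. The pin force itself is not measured directly.
- **Bystanders:** By eye in the scene picture, none of the loose items had moved; I did not measure them.
- **Refused command:** The first move call was refused for missing fields, and nothing moved.

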